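Put the lids back on the treat pots by the hutch

ROBOT

A 6-joint arm with a two-finger parallel gripper is mounted at the origin on the work surface. World frame = base frame: x ahead of the robot, y to its left, z up, the work surface at z = 0. Lengths are in m, angles in rad, forces in N, time in s.
With the tool pointing down it reaches from about 0.35 to 0.775 m from the base axis. Payload 7.3 kg.
Tool frame: the origin (TCP) lies midway between the tips of the shut fingers; the grasp point (between the pads) lies 19 mm behind it; z points along the fingers, y is the direction in which the jaws open and shut (so a half turn about z gives the same grasp; the last joint's range is limited). The gripper opens to 92 mm and grips with 3 to 60 N. Pads are 19 mm wide; open, the fingers measure 130 mm over their backs; the gripper's body (75 mm by 190 mm) begins 47 mm behind the grasp point.
Start: joints at [1.006, 0.342, 1.524, -0, 1.275, -0.146], TCP at [0.213, 0.48, 0.227] pointing down, gripper open.
Joint ranges: [-2.53, 2.53], [-0.77, 2.02], [0.04, 2.7], [-1, 4.14], [0.28, 2.66], [-3.11, 3.11]. Speed limits (rad/s): [2.57, 2.57, 3.14, 3.14, 3.14, 3.14].

INTERFACE

Orientations are given as [roll, pitch, yaw] about the fixed x, y, z axes, in that order (R = Rz(yaw) Ry(pitch) Rx(roll)).
In Python, from cell import robot gives the robot as it stands.
- The arm moves only by the shell command python3 -m crank 'ROWS' [FORCE]. ROWS is a JSON object of lists of equal length, an entry for each row: "claw": the opening, from 0 (shut) to 1 (fully open); "delta_pos": the shift along the tool's x, y, z in units of 25 mm (1.0 is 25 mm), a list of three; "roll": the turn about the tool's z in units of 6 degrees (1.0 is 6 degrees). In form: {"claw": [claw, ...], "delta_pos": [[dx, dy, dz], ...], "roll": [roll, ...]}. A call has exactly 8 rows; each row is the pose to reach, as a shift and turn from the pose commanded when the call began, along the tool's axes at that moment; what a row does not reach only later rows make up. A row lasts 1/12 s, in which the tool goes at most 41.7 mm and 7.16 degrees, less where a joint would pass 70% of its speed; a pose out of reach is approached as far as the arm can. A call with a gripper value outside its range is refused whole. The fingers move at their own pace and stop on an object; FORCE is the grip in N (left out, the last holds). Time passes only in rows, so rows that repeat a pose let the fingers close, or fill a call up. It gives the time, the measured TCP pose, the force and the opening at its end, in the units of the state.
- robot.observe(): the state, without advancing time (a new reading comes with each control period).
- robot.read_camera(name): name is "side" or "top" or "wrist"; returns a dict with "color" (480x640x3 uint8, blue, green, red), "fx", "fy", "cx", "cy" (pixels), "rvec" (rotation vector, rad) and "tvec" (3), from world to camera coordinates, as OpenCV has them; the wrist camera has in their place "hand_eye" (4x4, takes a point from camera to tool coordinates, whose origin is the TCP and whose axes are the flange's). Camera axes: x right, y down, z forward; pixel columns grow to the right and rows downward; lengths in m; the calibration is good to about 2 mm. A picture is of the moment at which its call begins: read the wrist's pose just before it. There is no depth.
- robot.hand_in(): hands the job in, once; it reports no verdict.
The state is a dict: "time": time; "qpos": joint angles; "qvel": joint speeds; "joint_efforts": joint torques, N m; "tool_pos": TCP position; "tool_rot": TCP orientation; "contact_force": force on the tool from outside, world axes, zero at the start; "torque": the same for the moment, N m; "opening": finger opening in m.
Only numpy, scipy, OpenCV 4.12 (cv2) and the standard library are available. Lean on these libraries where they do the work, as an engineer would, in place of code of your own. Each camera call takes 0.05 s, during which the arm holds its last target.

TASK

The three straight-sided white treat pots by the hutch are washed and dry: put each of the three wooden lids back on the pot it fits, small on small, medium on medium and large on large, lying level on the rim with its plug inside the mouth, and let go. Set the lids down rather than dropping them, and leave the pots standing where they are. Leave the blue bowl, the brush and the scoop alone.

Things in the scene. Friction and masses are not known exactly. Their poses are not given: they have to be found in the camera images.
- lid_small: The smallest of three loose round wooden lids, all of one shape, lying on the bench right way up: a flat disc 82 mm across and 10 mm thick, under it a round plug 42 mm across and 8 mm deep (on which it stands), on top in the middle an upright round knob 26 mm across and 28 mm tall. Origin at the centre of the plug's underside, z up: disc from 8 to 18 mm, knob from 18 to 46 mm above it. Mass about 40 to 65 g.
- pot_small: The smallest of three empty, open, straight-sided round white ceramic pots standing on the bench: 72 mm outside diameter, 45 mm tall, wall 6 mm (mouth 60 mm). Loose but heavy (0.4 to 0.85 kg). Origin at the centre of its underside, z up. When its own lid is seated, the disc rests on the rim, the plug (9 mm play all round) is inside the mouth and the lid's origin lies 37 mm above the pot's origin.
- lid_medium: The middle-sized of three loose round wooden lids, all of one shape, lying on the bench right way up: a flat disc 110 mm across and 10 mm thick, under it a round plug 70 mm across and 8 mm deep (on which it stands), on top in the middle an upright round knob 26 mm across and 28 mm tall. Origin at the centre of the plug's underside, z up: disc from 8 to 18 mm, knob from 18 to 46 mm above it. Mass about 68 to 110 g.
- pot_medium: The middle-sized of three empty, open, straight-sided round white ceramic pots standing on the bench: 100 mm outside diameter, 52 mm tall, wall 6 mm (mouth 88 mm). Loose but heavy (0.4 to 0.85 kg). Origin at the centre of its underside, z up. When its own lid is seated, the disc rests on the rim, the plug (9 mm play all round) is inside the mouth and the lid's origin lies 44 mm above the pot's origin.
- lid_large: The largest of three loose round wooden lids, all of one shape, lying on the bench right way up: a flat disc 138 mm across and 10 mm thick, under it a round plug 98 mm across and 8 mm deep (on which it stands), on top in the middle an upright round knob 26 mm across and 28 mm tall. Origin at the centre of the plug's underside, z up: disc from 8 to 18 mm, knob from 18 to 46 mm above it. Mass about 104 to 170 g.
- pot_large: The largest of three empty, open, straight-sided round white ceramic pots standing on the bench: 128 mm outside diameter, 60 mm tall, wall 6 mm (mouth 116 mm). Loose but heavy (0.4 to 0.85 kg). Origin at the centre of its underside, z up. When its own lid is seated, the disc rests on the rim, the plug (9 mm play all round) is inside the mouth and the lid's origin lies 52 mm above the pot's origin.
- bowl: Bystander: loose blue ceramic bowl with flared side, 130 mm across the rim, 50 mm tall, no lid belongs to it. Origin at the centre of its underside, z up.
- brush: Bystander: loose dark wooden grooming brush lying bristles down, 215 mm long, head 56 mm wide, 30 mm tall. Origin on the bench near its middle, x towards the head.
- scoop: Bystander: loose aluminium scoop, 225 mm long, about 80 mm wide, 40 mm tall. Origin at the bench, where the handle meets the trough; x towards the open mouth.
Not all that is in view belongs to the job. Leave any purple look-alike of the lid_large alone.

How it is judged:
By the outcome, as a careful person would: the job done as asked, in the order asked, and still so for the second after the job is handed in, with the robot touching nothing.
It also fails if it takes over 90 s, if anything falls off the work surface, if the arm or the gripper's body presses on something with over 40 N, if the wrist force passes 120 N, or if a joint passes its speed limit or range.

## Working session

There is one attempt and no reset: what is moved stays moved. The work goes in short steps, Python scripts to look and compute and a shell command to move; the robot and the scene stay as the last step left them, time stands still between calls to the robot, and variables do not carry over. Pictures are saved under pics/ and viewed, and the job is handed in when it is done.

```bash
ls; mkdir -p pics
python3 - <<'E'
from cell import robot
import cv2
print(robot.observe())
for n in ["top","side","wrist"]:
    d=robot.read_camera(n); cv2.imwrite(f"pics/{n}0.png",d["color"])
    print(n,{k:v for k,v in d.items() if k!="color"})
E
```

```text
pics
{'time': 0.0, 'qpos': array([ 1.00599116e+00,  3.42721687e-01,  1.52501044e+00, -1.90484631e-05,
        1.27540892e+00, -1.46007041e-01]), 'qvel': array([ 0.00072493,  0.0008727 ,  0.00056872, -0.00012901,  0.00186775,
       -0.00214873]), 'joint_efforts': array([-1.08337135e-03, -4.31255758e+01, -2.44209892e+01,  7.15199788e-02,
        5.63196768e-02, -1.09551365e-04]), 'tool_pos': array([0.2132653 , 0.47928498, 0.2260478 ]), 'tool_rot': array([-3.14005808e+00, -2.07252881e-04,  2.72279993e+00]), 'contact_force': array([ 0.52909608, -0.7442204 , -0.38979833]), 'torque': array([ 0.01115834, -0.03498846,  0.03948497]), 'opening': 0.09152317082799533}
top {'fx': 537.0070731618223, 'fy': 537.0070731618223, 'cx': 319.4319157923615, 'cy': 249.11066973515662, 'rvec': array([ 2.16030717, -2.13722009,  0.15971783]), 'tvec': array([-0.12337036,  0.59221137,  1.37744866])}
side {'fx': 441.8907372559813, 'fy': 441.8907372559813, 'cx': 309.4308990780767, 'cy': 235.96821925640188, 'rvec': array([ 2.29680395, -0.42147815,  0.17220303]), 'tvec': array([-0.57338312,  0.10715285,  1.14686018])}
wrist {'fx': 344.434912450882, 'fy': 344.434912450882, 'cx': 324.4080789373719, 'cy': 232.39044474975572, 'hand_eye': array([[ 1.14618463e-04, -9.67304628e-01, -2.53617319e-01,
         6.81762667e-02],
       [ 9.99998762e-01,  5.08865998e-04, -1.48889719e-03,
        -3.83520963e-04],
       [ 1.56927438e-03, -2.53616834e-01,  9.67303489e-01,
        -1.58774214e-01],
       [ 0.00000000e+00,  0.00000000e+00,  0.00000000e+00,
         1.00000000e+00]])}
```

View pics/top0.png

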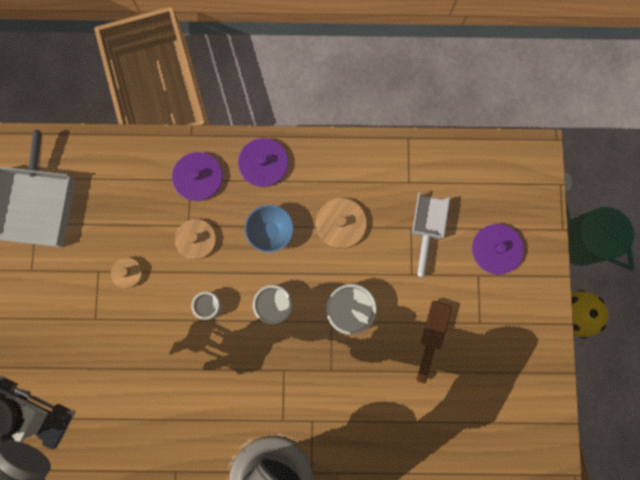

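View pics/side0.png

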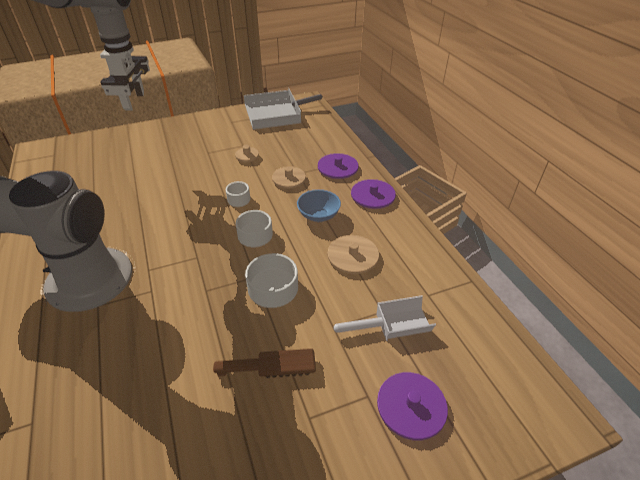

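View pics/wrist0.png

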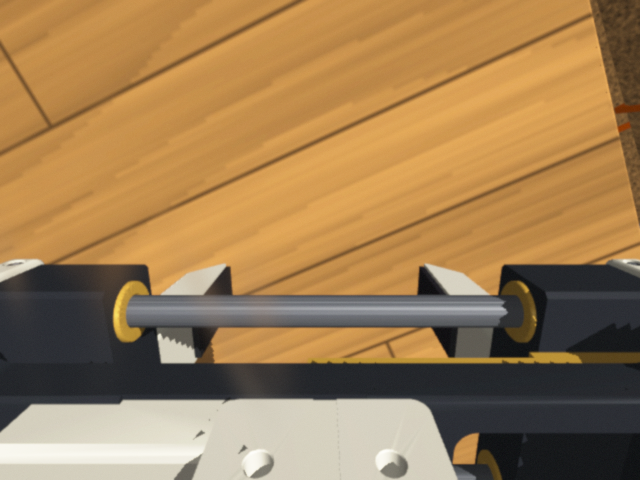

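```bash
cat > h.py <<'E'
import numpy as np, cv2
from scipy.spatial.transform import Rotation as Ro
def K(d): return np.array([[d["fx"],0,d["cx"]],[0,d["fy"],d["cy"]],[0,0,1.]])
def cam(d,obs=None):
    "R,t world->cam"
    if "rvec" in d:
        return cv2.Rodrigues(np.array(d["rvec"]))[0],np.array(d["tvec"])
    T=np.eye(4);T[:3,:3]=Ro.from_euler("xyz",obs["tool_rot"]).as_matrix();T[:3,3]=obs["tool_pos"]
    M=np.linalg.inv(T@d["hand_eye"]); return M[:3,:3],M[:3,3]
def plane(d,uv,z,obs=None):
    R,t=cam(d,obs); uv=np.atleast_2d(np.array(uv,float))
    n=cv2.undistortPoints(uv[:,None],K(d),None)[:,0]
    r=np.c_[n,np.ones(len(n))]@R; c=-R.T@t
    return c+r*((z-c[2])/r[:,2])[:,None]
def proj(d,P,obs=None):
    R,t=cam(d,obs); return cv2.projectPoints(np.atleast_2d(np.array(P,float)),cv2.Rodrigues(R)[0],t,K(d),None)[0][:,0]
def circ(xy):
    A=np.c_[2*xy,np.ones(len(xy))]; s=np.linalg.lstsq(A,(xy**2).sum(1),rcond=None)[0]
    return s[0],s[1],np.sqrt(s[2]+s[0]**2+s[1]**2)
E
python3 - <<'E'
import cv2
t=cv2.imread("pics/top0.png")[180:350,90:390]; cv2.imwrite("pics/topc.png",cv2.resize(t,(800,453),interpolation=cv2.INTER_CUBIC))
s=cv2.imread("pics/side0.png")[130:330,200:400]; cv2.imwrite("pics/sidec.png",cv2.resize(s,(600,600),interpolation=cv2.INTER_CUBIC))
from h import *
E
```

```text
(no output)
```

View pics/topc.png

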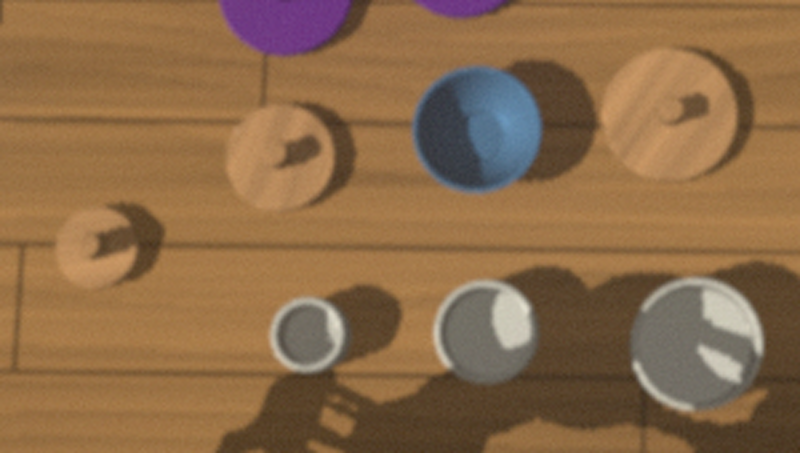

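View pics/sidec.png

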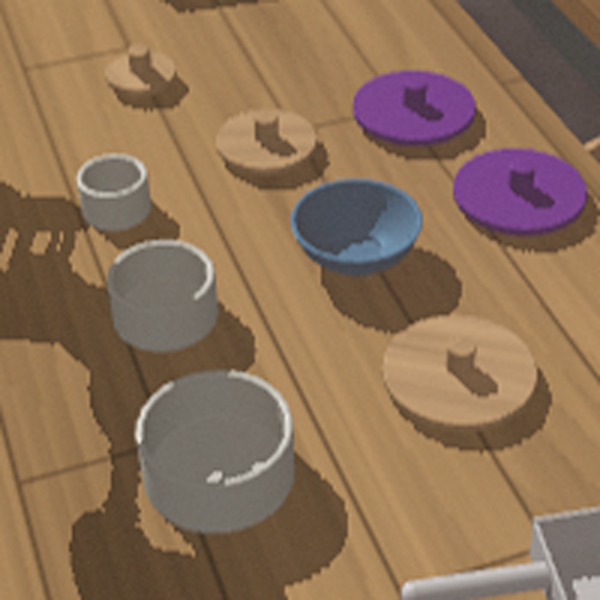

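Candidates in the top view are the wooden lids at (126,272), (195,238) and (341,222), the purple look-alikes at (197,176), (263,162) and (498,249), and the blue bowl at (269,229). I choose the three wooden ones. The pots are at (205,305), (272,305) and (351,308). The crops confirm wooden lids with knobs and open white pots. Next I measure them.

Run:
```python
import cv2,numpy as np
t=cv2.imread("pics/top0.png"); hsv=cv2.cvtColor(t,cv2.COLOR_BGR2HSV)
for n,(u,v) in dict(small=(118,272),med=(186,232),large=(330,215),t1=(160,250),t2=(230,265),t3=(380,240),potrim=(344,328),potin=(345,312),shadow=(372,336)).items(): print(n,t[v,u],hsv[v,u])
lab=cv2.cvtColor(t,cv2.COLOR_BGR2LAB)
b=hsv[...,1]; m=cv2.resize(b[130:350,90:390],(800,587)); cv2.imwrite("pics/sat.png",m)
```

```text
small [ 93 139 184] [ 15 126 184]
med [ 96 142 189] [ 15 125 189]
large [ 88 132 176] [ 15 128 176]
t1 [ 71 118 159] [ 16 141 159]
t2 [ 71 118 160] [ 16 142 160]
t3 [ 78 124 168] [ 15 137 168]
potrim [103 111 115] [ 20  27 115]
potin [103 112 115] [ 23  27 115]
shadow [47 70 89] [ 16 120  89]
```

View pics/sat.png

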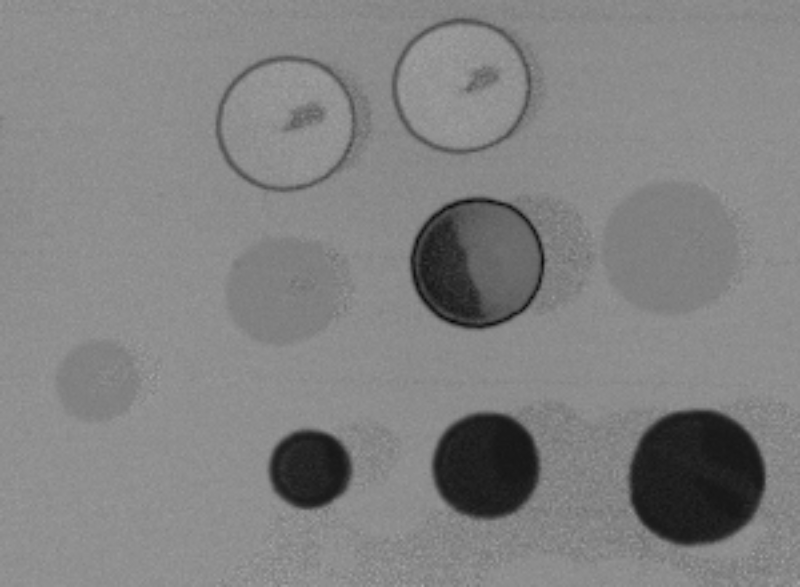

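```bash
cat > meas.py <<'E'
from h import *
from scipy.optimize import least_squares
def contour(mask,uv):
    cs,_=cv2.findContours(mask,cv2.RETR_EXTERNAL,cv2.CHAIN_APPROX_NONE)
    for c in cs:
        if cv2.contourArea(c)>100 and cv2.pointPolygonTest(cv2.convexHull(c),uv,False)>=0: return cv2.convexHull(c)[:,0].astype(float),c[:,0].astype(float)
def fitr(xy,r):
    f=lambda p:np.hypot(*(xy-p[:2]).T)-p[2]
    s=least_squares(f,[*xy.mean(0),r],loss="soft_l1",f_scale=0.001); g=least_squares(lambda p:np.hypot(*(xy-p).T)-r,xy.mean(0),loss="soft_l1",f_scale=0.001)
    return s.x,g.x,np.abs(s.fun).mean()
E
python3 - <<'E'
from meas import *
import pickle
from cell import robot
LID=dict(small=((126,272),.041),med=((195,238),.055),large=((341,222),.069))
POT=dict(small=((205,305),.036,.045),med=((272,305),.05,.052),large=((351,308),.064,.060))
d=robot.read_camera("top"); t=d["color"]
R,tt=cam(d); print("cam",-R.T@tt)
hsv=cv2.cvtColor(cv2.GaussianBlur(t,(0,0),1.5),cv2.COLOR_BGR2HSV)
m=((hsv[...,1]<133)&(hsv[...,1]>90)&(hsv[...,2]>110)).astype(np.uint8)*255
m=cv2.morphologyEx(m,cv2.MORPH_OPEN,np.ones((3,3)))
p=(hsv[...,1]<80).astype(np.uint8)*255
vis=t.copy()
for k,(uv,r) in LID.items():
    h,c=contour(m,uv); print(k,fitr(plane(d,h,.018)[:,:2],r)); cv2.polylines(vis,[h.astype(int)[:,None]],True,(0,0,255))
for k,(uv,r,z) in POT.items():
    h,c=contour(p,uv); print(k,fitr(plane(d,h,z)[:,:2],r)); cv2.polylines(vis,[h.astype(int)[:,None]],True,(0,255,0))
cv2.imwrite("pics/vis1.png",cv2.resize(vis[180:350,90:390],(800,453)))
E
```

```text
cam [ 0.3897546  -0.11174254  1.44875958]
small (array([0.52889132, 0.39795889, 0.03897223]), array([0.52935294, 0.39768457]), np.float64(0.0006676361023066475))
med (array([0.62313621, 0.21727334, 0.05538036]), array([0.6230944, 0.2172226]), np.float64(0.0008552508842121128))
large (array([ 0.67046389, -0.1747515 ,  0.06935968]), array([ 0.67044587, -0.17480596]), np.float64(0.0009351514832138123))
small (array([0.4422508 , 0.17628683, 0.03788789]), array([0.44137707, 0.17635589]), np.float64(0.00038978210365165955))
med (array([0.44738898, 0.00380384, 0.0508811 ]), array([0.44741102, 0.00374798]), np.float64(0.0004849018237991747))
large (array([ 0.43781037, -0.1989119 ,  0.06578418]), array([ 0.43913445, -0.19932683]), np.float64(0.0013873566745174859))
```

View pics/vis1.png

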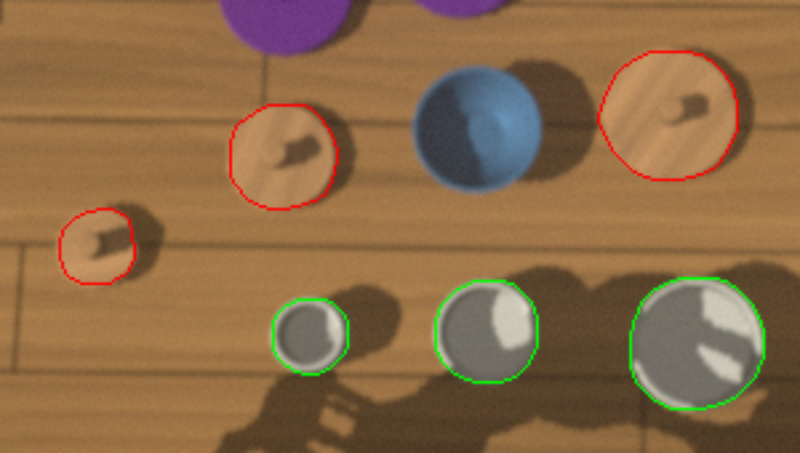

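Run:
```python
from meas import *
from cell import robot
d=robot.read_camera("top"); s=robot.read_camera("side")
a=np.linspace(0,2*np.pi,60)
P=dict(s=(.4414,.1764,.036,.045),m=(.4474,.0037,.05,.052),l=(.439,-.1993,.064,.06))
L=dict(s=(.5291,.3977,.041),m=(.6231,.2172,.055),l=(.6704,-.1748,.069))
out=[]
for cam_,D,box in (("t",d,(100,200,300,150)),("s",s,(190,130,210,200))):
    x,y,w,h=box; k=800/w if cam_=="t" else 3
    im=cv2.resize(D["color"][y:y+h,x:x+w],None,fx=k,fy=k,interpolation=cv2.INTER_CUBIC)
    def dr(c,r,z,col):
        q=proj(D,np.c_[c[0]+r*np.cos(a),c[1]+r*np.sin(a),0*a+z]); q=((q+.5-[x,y])*k-.5).astype(int); cv2.polylines(im,[q[:,None]],True,col)
    for p in P.values(): dr(p,p[2],p[3],(0,255,0)); dr(p,p[2],0,(255,255,0)); dr(p,p[2]-.006,p[3],(0,0,255))
    for p in L.values(): dr(p,p[2],.018,(0,255,0)); dr(p,.013,.046,(0,0,255))
    cv2.imwrite(f"pics/ov_{cam_}.png",im)
```

```text
(no output)
```

View pics/ov_t.png

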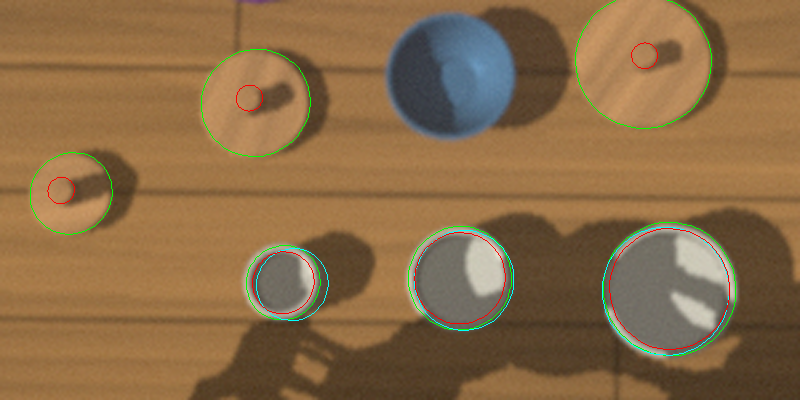

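View pics/ov_s.png

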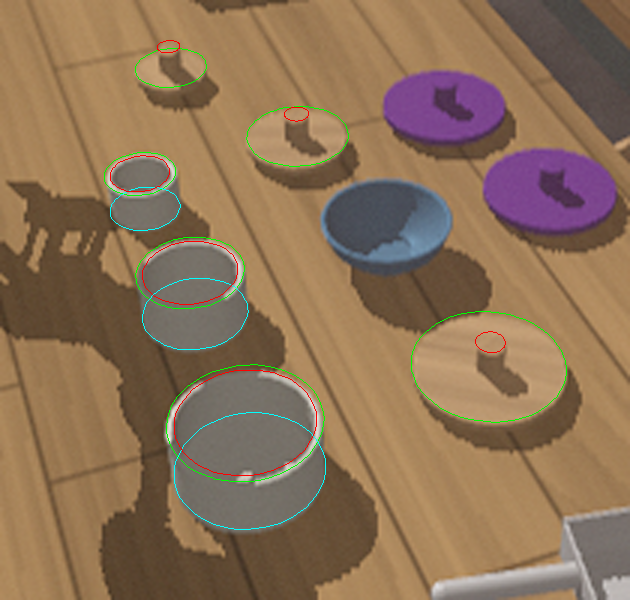

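```bash
cat > go.py <<'E'
import sys
from h import *
from cell import robot
o=robot.observe(); R=Ro.from_euler("xyz",o["tool_rot"]).as_matrix()
tgt=np.array([float(x) for x in sys.argv[1:4]])
print("t",o["time"],"pos",o["tool_pos"].round(4),"rot",o["tool_rot"].round(4),"F",o["contact_force"].round(2),"op",round(o["opening"],4))
print("units",(R.T@(tgt-o["tool_pos"])/.025).round(3), "dist mm",np.linalg.norm(tgt-o["tool_pos"])*1000)
E
python3 go.py .529 .3977 .15
python3 - <<'E'
from meas import *
from cell import robot
POT=dict(small=((205,305),.036,.045),med=((272,305),.05,.052),large=((351,308),.064,.060))
d=robot.read_camera("top"); c0=np.array([.39,-.112])
hsv=cv2.cvtColor(cv2.GaussianBlur(d["color"],(0,0),1),cv2.COLOR_BGR2HSV)
p=(hsv[...,1]<80).astype(np.uint8)*255
for k,(uv,r,z) in POT.items():
    h,c=contour(p,uv); xy=plane(d,c,z)[:,:2]; m=xy.mean(0); w=(m-c0)/np.linalg.norm(m-c0)
    q=xy[(xy-m)@w>-.1*r]; print(k,fitr(q,r)[0:2])
E
```

```text
t 0.3 pos [0.2134 0.4795 0.2265] rot [-3.1411e+00 -1.0000e-04  2.7228e+00] F [-0.08  0.04 -0.26] op 0.0919
units [-12.864   2.143   3.058] dist mm 334.88938604772756
small (array([0.44217302, 0.17859846, 0.03572452]), array([0.4420832 , 0.17825143]))
med (array([0.44694429, 0.00372188, 0.05045706]), array([0.44719217, 0.00424139]))
large (array([ 0.43927858, -0.20088338,  0.0629751 ]), array([ 0.43870421, -0.19975688]))
```

```bash
python3 -m crank '{"claw":[0.6,0.6,0.6,0.6,0.6,0.6,0.6,0.6],"delta_pos":[[-1,0.2,0.2],[-2.3,0.4,0.5],[-3.7,0.6,0.9],[-5.1,0.9,1.2],[-6.5,1.1,1.5],[-7.9,1.3,1.9],[-9.2,1.6,2.2],[-10.4,1.8,2.5]],"roll":[0,0,0,0,0,0,0,0]}' 20; python3 go.py .529 .3977 .15
```

```text
time: 1.02
tool_pos: [0.4713, 0.4142, 0.1636]
tool_rot: [3.142, -0.0, 2.722]
contact_force: [0.7, 1.3, 0.6]
opening: 0.0553
t 1.0167 pos [0.4713 0.4142 0.1636] rot [ 3.1415 -0.      2.722 ] F [0.73 1.29 0.58] op 0.0553
units [-2.377  0.336  0.543] dist mm 61.527898435710625
```

```bash
python3 -m crank '{"claw":[0.6,0.6,0.6,0.6,0.6,0.6,0.6,0.6],"delta_pos":[[-1,0.15,0.2],[-1.8,0.25,0.4],[-2.3,0.32,0.5],[-2.46,0.34,0.56],[-2.46,0.34,0.56],[-2.46,0.34,0.56],[-2.46,0.34,0.56],[-2.46,0.34,0.56]],"roll":[0,0,0,0,0,0,0,0]}'
cat > wr.py <<'E'
import sys
from h import *
from cell import robot
# args: name, then x y z r circles
o=robot.observe(); d=robot.read_camera("wrist"); im=d["color"].copy()
a=np.linspace(0,2*np.pi,80); v=[float(x) for x in sys.argv[2:]]
for i in range(0,len(v),4):
    x,y,z,r=v[i:i+4]; q=proj(d,np.c_[x+r*np.cos(a),y+r*np.sin(a),0*a+z],o).astype(int); cv2.polylines(im,[q[:,None]],True,(0,255,0))
cv2.imwrite("pics/"+sys.argv[1]+".png",im)
E
python3 wr.py w1 .529 .3977 .018 .041 .529 .3977 .046 .013;  python3 go.py .529 .3977 .021
```

```text
time: 1.68
tool_pos: [0.528, 0.3986, 0.1509]
tool_rot: [3.141, 0.0, 2.724]
contact_force: [-0.5, -0.6, 0.3]
opening: 0.055
t 1.7333 pos [0.5281 0.3985 0.1509] rot [3.1409e+00 3.0000e-04 2.7241e+00] F [-0.38 -0.23 -0.03] op 0.0549
units [-0.044 -0.019  5.196] dist mm 129.9002841440237
```

View pics/w1.png

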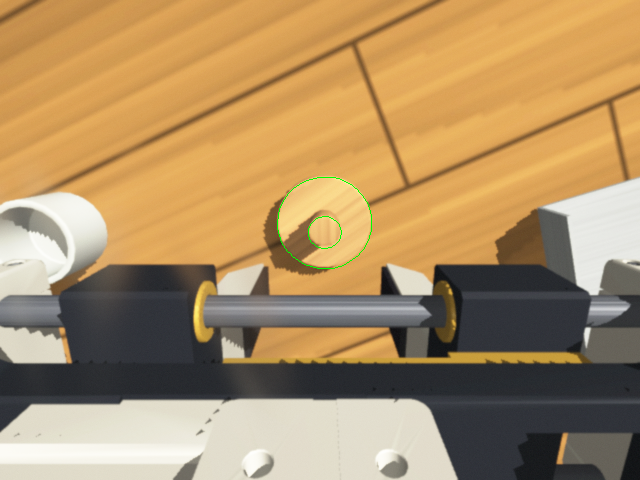

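The wrist view shows the small lid's disc at (324,222) and its knob at (325,232), both matching the predicted circles. The gripper is centred on it, so I go down.

```bash
python3 -m crank '{"claw":[0.6,0.6,0.6,0.6,0.6,0.6,0.6,0.6],"delta_pos":[[-0.04,-0.02,1],[-0.04,-0.02,2],[-0.04,-0.02,3],[-0.04,-0.02,3.8],[-0.04,-0.02,4.5],[-0.04,-0.02,4.9],[-0.04,-0.02,5.15],[-0.04,-0.02,5.15]],"roll":[0,0,0,0,0,0,0,0]}'
python3 -m crank '{"claw":[0.6,0.5,0.4,0.3,0.2,0.2,0.2,0.2],"delta_pos":[[0,0,0],[0,0,0],[0,0,0],[0,0,0],[0,0,0],[0,0,0],[0,0,0],[0,0,0]],"roll":[0,0,0,0,0,0,0,0]}' 20;python3 go.py .529 .3977 .021
```

```text
time: 2.4
tool_pos: [0.529, 0.3969, 0.0206]
tool_rot: [-3.14, -0.001, 2.723]
contact_force: [-0.7, -0.3, 0.1]
opening: 0.0547
time: 3.07
tool_pos: [0.5299, 0.397, 0.0219]
tool_rot: [3.141, 0.0, 2.723]
contact_force: [0.2, -0.1, 2.1]
opening: 0.0255
t 3.0667 pos [0.5299 0.397  0.0219] rot [3.1410e+00 4.0000e-04 2.7228e+00] F [ 0.25 -0.11  2.14] op 0.0255
units [0.043 0.01  0.035] dist mm 1.4053864147071315
```

```bash
python3 -m crank '{"claw":[0.2,0.2,0.2,0.2,0.2,0.2,0.2,0.2],"delta_pos":[[0,0,-0.3],[0,0,-1],[0,0,-1.8],[0,0,-2.7],[0,0,-3.5],[0,0,-4.1],[0,0,-4.3],[0,0,-4.3]],"roll":[0,0,0,0,0,0,0,0]}' ;python3 go.py .442 .178 .128
```

```text
time: 3.73
tool_pos: [0.5303, 0.3973, 0.1308]
tool_rot: [3.139, 0.002, 2.723]
contact_force: [-0.3, 0.4, -0.4]
opening: 0.0254
t 3.7333 pos [0.5303 0.3973 0.1308] rot [3.1390e+00 1.8000e-03 2.7228e+00] F [-0.31  0.41 -0.41] op 0.0254
units [-0.341 -9.451  0.088] dist mm 236.44006909363378
```

```bash
python3 -m crank '{"claw":[0.2,0.2,0.2,0.2,0.2,0.2,0.2,0.2],"delta_pos":[[0,-0.5,0],[-0.1,-1.8,0],[-0.1,-3.3,0],[-0.2,-4.8,0],[-0.3,-6.4,0],[-0.34,-7.8,0],[-0.34,-8.8,0],[-0.34,-9.3,0]],"roll":[0,0,0,0,0,0,0,0]}'
python3 -m crank '{"claw":[0.2,0.2,0.2,0.2,0.2,0.2,0.2,0.2],"delta_pos":[[0,-0.15,0],[0,-0.15,0],[0,-0.15,0],[0,-0.15,0],[0,-0.15,0],[0,-0.15,0],[0,-0.15,0],[0,-0.15,0]],"roll":[0,0,0,0,0,0,0,0]}'
python3 go.py .442 .178 .061; python3 wr.py w2 .442 .178 .045 .036 .442 .178 .045 .03
python3 - <<'E'
from cell import robot
import cv2
d=robot.read_camera("side")["color"][130:280,180:330]; cv2.imwrite("pics/s2.png",cv2.resize(d,(600,600),interpolation=cv2.INTER_CUBIC))
E
```

```text
time: 4.4
tool_pos: [0.4405, 0.1785, 0.1279]
tool_rot: [-3.139, -0.003, 2.721]
contact_force: [-0.6, -0.2, -0.9]
opening: 0.0258
time: 5.07
tool_pos: [0.4414, 0.178, 0.1289]
tool_rot: [3.142, -0.0, 2.723]
contact_force: [-0.2, 1.1, 0.2]
opening: 0.0253
t 5.0667 pos [0.4414 0.178  0.1289] rot [ 3.1416e+00 -1.0000e-04  2.7233e+00] F [-0.2   1.09  0.23] op 0.0253
units [-0.022  0.011  2.715] dist mm 67.87755129088795
```

View pics/w2.png

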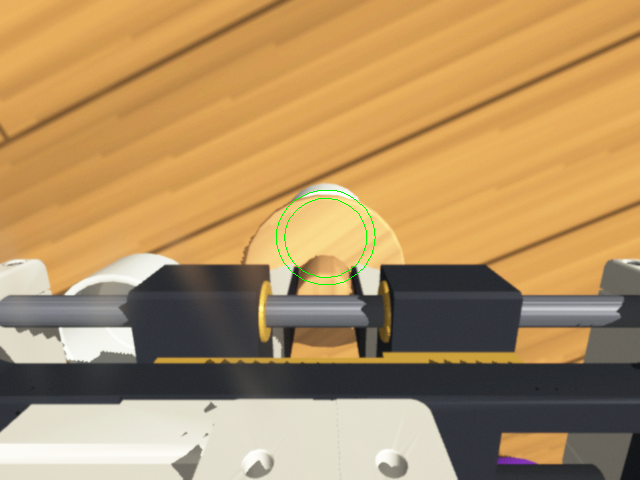

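View pics/s2.png

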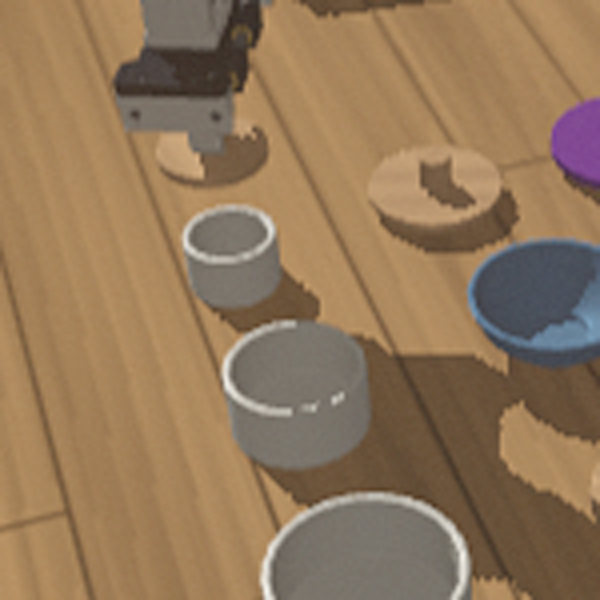

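The side view shows the lid level above the small pot. In the wrist view the pot's visible crescent at (327,187) lies laterally centred under the lid (247–402). The part beyond the predicted rim is the outer wall, which the camera sees from its offset position. Lowering.

```bash
python3 -m crank '{"claw":[0.2,0.2,0.2,0.2,0.2,0.2,0.2,0.2],"delta_pos":[[0,0,0.4],[0,0,1],[0,0,1.6],[0,0,2.1],[0,0,2.4],[0,0,2.6],[0,0,2.65],[0,0,2.65]],"roll":[0,0,0,0,0,0,0,0]}'
python3 -m crank '{"claw":[0.2,0.2,0.2,0.2,0.2,0.2,0.2,0.2],"delta_pos":[[0,0,0],[0,0,0.02],[0,0,0.05],[0,0,0.07],[0,0,0.09],[0,0,0.1],[0,0,0.1],[0,0,0.1]],"roll":[0,0,0,0,0,0,0,0]}'
python3 go.py .442 .178 .059
```

```text
time: 5.83
tool_pos: [0.4415, 0.1777, 0.0628]
tool_rot: [3.142, -0.0, 2.723]
contact_force: [0.0, 0.2, -0.9]
opening: 0.0253
time: 6.5
tool_pos: [0.4414, 0.1777, 0.0602]
tool_rot: [3.142, -0.0, 2.723]
contact_force: [-0.0, -0.5, -0.1]
opening: 0.0253
t 6.5 pos [0.4414 0.1777 0.0602] rot [ 3.1415 -0.      2.7228] F [-0.03 -0.48 -0.13] op 0.0253
units [-0.018  0.023  0.049] dist mm 1.4244506524683052
```

```bash
python3 -m crank '{"claw":[0.2,0.2,0.2,0.2,0.2,0.2,0.2,0.2],"delta_pos":[[0,0,0],[0,0,0.02],[0,0,0.03],[0,0,0.05],[0,0,0.06],[0,0,0.07],[0,0,0.07],[0,0,0.07]],"roll":[0,0,0,0,0,0,0,0]}'
```

```text
time: 7.17
tool_pos: [0.4414, 0.1777, 0.0588]
tool_rot: [3.141, 0.0, 2.723]
contact_force: [-1.2, -0.3, 5.2]
opening: 0.0255
```

Contact at 5 N, at the expected seated height, so I release and go up.

```bash
python3 -m crank '{"claw":[0.3,0.33,0.36,0.4,0.45,0.5,0.6,0.6],"delta_pos":[[0,0,0],[0,0,0],[0,0,0],[0,0,0],[0,0,0],[0,0,0],[0,0,0],[0,0,-0.3]],"roll":[0,0,0,0,0,0,0,0]}'
python3 -m crank '{"claw":[0.6,0.6,0.6,0.6,0.6,0.6,0.6,0.6],"delta_pos":[[0,0,-0.5],[0,0,-1.2],[0,0,-2],[0,0,-2.8],[0,0,-3.4],[0,0,-3.7],[0,0,-3.7],[0,0,-3.7]],"roll":[0,0,0,0,0,0,0,0]}'
python3 go.py .623 .2172 .158; python3 wr.py w3 .4414 .1777 .055 .041 .442 .178 .045 .036;  python3 - <<'E'
from cell import robot
import cv2
d=robot.read_camera("side")["color"][130:280,180:330]; cv2.imwrite("pics/s3.png",cv2.resize(d,(600,600),interpolation=cv2.INTER_CUBIC))
E
```

```text
time: 7.83
tool_pos: [0.4405, 0.1774, 0.0652]
tool_rot: [-3.14, -0.002, 2.723]
contact_force: [0.8, -0.3, 0.6]
opening: 0.053
time: 8.5
tool_pos: [0.4413, 0.1776, 0.1584]
tool_rot: [3.141, 0.0, 2.723]
contact_force: [0.3, -0.1, -0.7]
opening: 0.0554
t 8.5 pos [0.4413 0.1776 0.1584] rot [3.1413e+00 3.0000e-04 2.7228e+00] F [ 0.33 -0.11 -0.68] op 0.0554
units [-5.997  4.403  0.021] dist mm 186.00244052408192
```

View pics/w3.png

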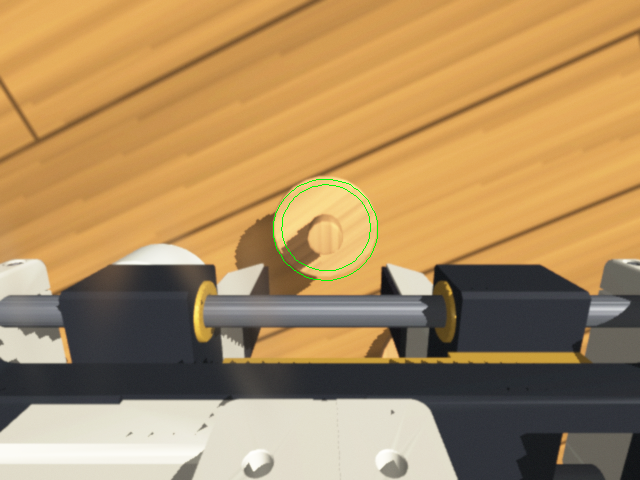

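View pics/s3.png

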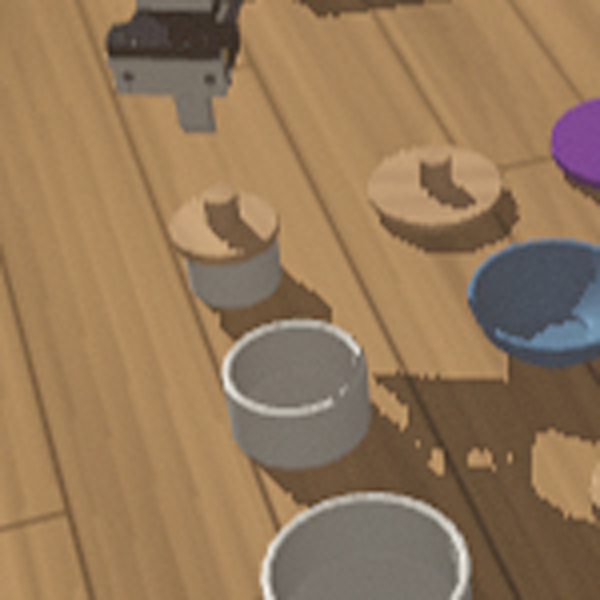

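The wrist view shows the small lid centred at (326,229) within the predicted rim and disc circles. The side view shows it level on the pot at crop (225,235). Medium lid next.

```bash
python3 -m crank '{"claw":[0.6,0.6,0.6,0.6,0.6,0.6,0.6,0.6],"delta_pos":[[-0.5,0.4,0],[-1.5,1.1,0],[-2.7,2,0],[-3.9,2.9,0],[-5,3.7,0],[-5.7,4.2,0],[-6,4.4,0],[-6,4.4,0]],"roll":[0,0,0,0,0,0,0,0]}'
python3 go.py .6231 .2172 .021; python3 wr.py w4 .6231 .2172 .018 .055 .6231 .2172 .046 .013
```

```text
time: 9.27
tool_pos: [0.6242, 0.217, 0.156]
tool_rot: [-3.14, -0.002, 2.722]
contact_force: [-1.0, -0.0, -0.1]
opening: 0.055
t 9.2667 pos [0.6242 0.217  0.156 ] rot [-3.1403e+00 -1.7000e-03  2.7224e+00] F [-1.01 -0.04 -0.13] op 0.055
units [ 3.500e-02 -5.000e-03  5.398e+00] dist mm 134.95780290629176
```

View pics/w4.png

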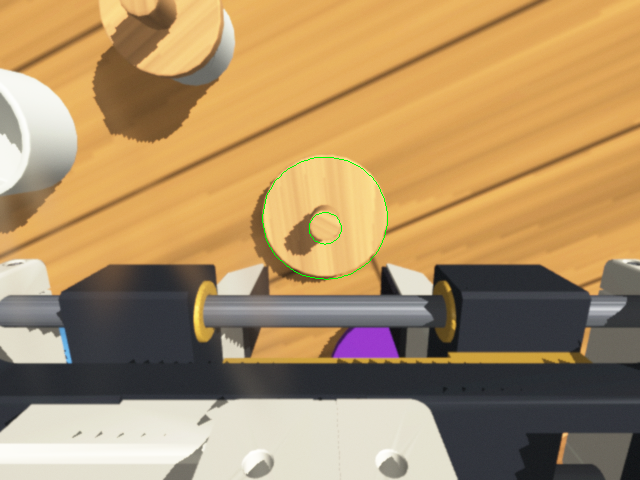

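The medium lid at (325,217) fits its circle. Going down and gripping.

```bash
python3 -m crank '{"claw":[0.6,0.6,0.6,0.6,0.6,0.6,0.6,0.6],"delta_pos":[[0,0,1],[0,0,2],[0,0,3],[0,0,4],[0,0,4.7],[0,0,5.2],[0,0,5.4],[0,0,5.45]],"roll":[0,0,0,0,0,0,0,0]}'
python3 -m crank '{"claw":[0.6,0.5,0.4,0.3,0.2,0.2,0.2,0.2],"delta_pos":[[0,0,0],[0,0,0],[0,0,0],[0,0,0],[0,0,0],[0,0,0],[0,0,0],[0,0,0]],"roll":[0,0,0,0,0,0,0,0]}' 20
python3 go.py .6231 .2172 .021
python3 -m crank '{"claw":[0.2,0.2,0.2,0.2,0.2,0.2,0.2,0.2],"delta_pos":[[0,0,-0.3],[0,0,-1],[0,0,-1.8],[0,0,-2.7],[0,0,-3.5],[0,0,-4.1],[0,0,-4.6],[0,0,-4.6]],"roll":[0,0,0,0,0,0,0,0]}' ;python3 go.py .4472 .0042 .137
```

```text
time: 9.98
tool_pos: [0.6222, 0.217, 0.0214]
tool_rot: [-3.141, -0.002, 2.723]
contact_force: [0.3, 0.6, -0.3]
opening: 0.0554
time: 10.65
tool_pos: [0.6233, 0.2172, 0.0227]
tool_rot: [3.141, 0.0, 2.723]
contact_force: [-1.3, -0.1, 2.9]
opening: 0.0254
t 10.65 pos [0.6233 0.2172 0.0227] rot [3.1412e+00 5.0000e-04 2.7228e+00] F [-1.27 -0.08  2.93] op 0.0254
units [ 0.008 -0.003  0.067] dist mm 1.6800020176836001
time: 11.32
tool_pos: [0.6245, 0.2175, 0.1407]
tool_rot: [3.138, 0.004, 2.723]
contact_force: [1.0, 0.5, -1.1]
opening: 0.0255
t 11.3167 pos [0.6245 0.2175 0.1407] rot [3.1382 0.0043 2.7228] F [ 1.02  0.53 -1.11] op 0.0255
units [  3.011 -10.679   0.099] dist mm 277.39777546474323
```

```bash
python3 -m crank '{"claw":[0.2,0.2,0.2,0.2,0.2,0.2,0.2,0.2],"delta_pos":[[0.1,-0.5,0],[0.5,-1.7,0],[0.9,-3.2,0],[1.3,-4.7,0],[1.7,-6.2,0],[2.1,-7.6,0],[2.5,-8.9,0],[2.8,-10,0]],"roll":[0,0,0,0,0,0,0,0]}'
python3 -m crank '{"claw":[0.2,0.2,0.2,0.2,0.2,0.2,0.2,0.2],"delta_pos":[[0.1,-0.4,0],[0.17,-0.6,0],[0.17,-0.65,0],[0.17,-0.65,0],[0.17,-0.65,0],[0.17,-0.65,0],[0.17,-0.65,0],[0.17,-0.65,0]],"roll":[0,0,0,0,0,0,0,0]}'
python3 go.py .4472 .0042 .0667; python3 wr.py w5 .4472 .0042 .052 .05 .4472 .0042 0 .05
python3 - <<'E'
from cell import robot
import cv2
d=robot.read_camera("side")["color"][130:280,180:330]; cv2.imwrite("pics/s5.png",cv2.resize(d,(600,600),interpolation=cv2.INTER_CUBIC))
E
```

```text
time: 11.98
tool_pos: [0.4551, 0.016, 0.1366]
tool_rot: [-3.141, -0.002, 2.722]
contact_force: [1.0, -0.9, -0.4]
opening: 0.0255
time: 12.65
tool_pos: [0.4473, 0.0046, 0.1371]
tool_rot: [3.142, -0.0, 2.724]
contact_force: [-0.4, -0.2, -0.6]
opening: 0.0254
t 12.65 pos [0.4473 0.0046 0.1371] rot [ 3.1415e+00 -1.0000e-04  2.7237e+00] F [-0.41 -0.19 -0.62] op 0.0254
units [-0.003 -0.015  2.815] dist mm 70.38435766817919
```

View pics/w5.png

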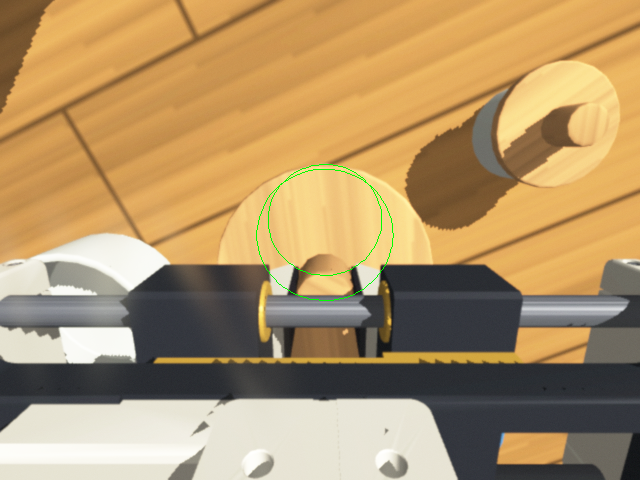

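View pics/s5.png

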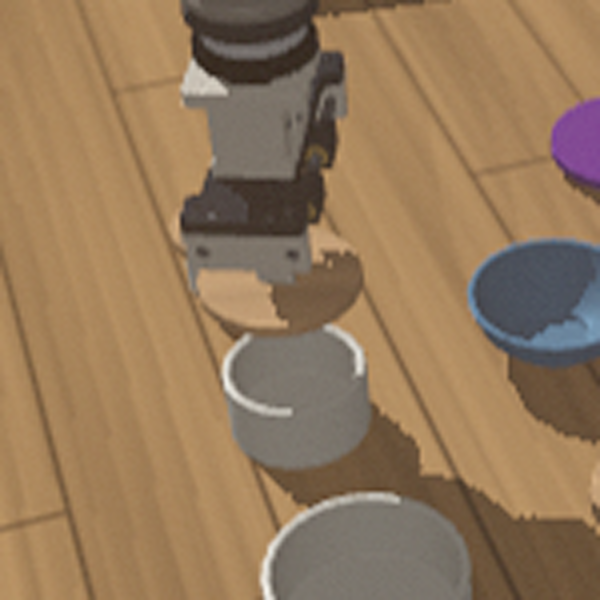

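The side view shows the medium lid level over its pot (crop (280,290) above (295,380)). The wrist view agrees laterally. Lowering.

```bash
python3 -m crank '{"claw":[0.2,0.2,0.2,0.2,0.2,0.2,0.2,0.2],"delta_pos":[[0,0,0.4],[0,0,1],[0,0,1.6],[0,0,2.1],[0,0,2.5],[0,0,2.7],[0,0,2.7],[0,0,2.7]],"roll":[0,0,0,0,0,0,0,0]}'
python3 -m crank '{"claw":[0.2,0.2,0.2,0.2,0.2,0.2,0.2,0.2],"delta_pos":[[0,0,0],[0,0,0.02],[0,0,0.05],[0,0,0.07],[0,0,0.09],[0,0,0.1],[0,0,0.11],[0,0,0.11]],"roll":[0,0,0,0,0,0,0,0]}'
```

```text
time: 13.42
tool_pos: [0.4472, 0.0041, 0.0698]
tool_rot: [3.142, -0.0, 2.723]
contact_force: [-0.0, 0.2, -0.3]
opening: 0.0255
time: 14.08
tool_pos: [0.447, 0.0041, 0.0669]
tool_rot: [3.142, -0.0, 2.723]
contact_force: [-0.0, -0.3, -1.7]
opening: 0.0257
```

```bash
python3 -m crank '{"claw":[0.2,0.2,0.2,0.2,0.2,0.2,0.2,0.2],"delta_pos":[[0,0,0],[0,0,0.01],[0,0,0.02],[0,0,0.03],[0,0,0.04],[0,0,0.05],[0,0,0.05],[0,0,0.05]],"roll":[0,0,0,0,0,0,0,0]}'
```

```text
time: 14.75
tool_pos: [0.4471, 0.0041, 0.0665]
tool_rot: [3.141, 0.001, 2.723]
contact_force: [-2.5, -0.2, 9.8]
opening: 0.0254
```

```bash
python3 -m crank '{"claw":[0.3,0.33,0.36,0.4,0.45,0.5,0.6,0.6],"delta_pos":[[0,0,-0.02],[0,0,-0.02],[0,0,-0.02],[0,0,-0.02],[0,0,-0.02],[0,0,-0.02],[0,0,-0.02],[0,0,-0.3]],"roll":[0,0,0,0,0,0,0,0]}'
python3 -m crank '{"claw":[0.6,0.6,0.6,0.6,0.6,0.6,0.6,0.6],"delta_pos":[[0,0,-0.5],[0,0,-1.2],[0,0,-2],[0,0,-2.8],[0,0,-3.4],[0,0,-3.4],[0,0,-3.4],[0,0,-3.4]],"roll":[0,0,0,0,0,0,0,0]}'
python3 go.py .6704 -.1748 .158; python3 wr.py w6 .447 .0041 .062 .055 .4472 .0042 .052 .05;  python3 - <<'E'
from cell import robot
import cv2
d=robot.read_camera("side")["color"][130:280,180:330]; cv2.imwrite("pics/s6.png",cv2.resize(d,(600,600),interpolation=cv2.INTER_CUBIC))
E
```

```text
time: 15.42
tool_pos: [0.4462, 0.0042, 0.0725]
tool_rot: [-3.141, -0.002, 2.723]
contact_force: [-0.2, 0.1, 0.5]
opening: 0.0534
time: 16.08
tool_pos: [0.4465, 0.0042, 0.1576]
tool_rot: [-3.141, -0.001, 2.723]
contact_force: [0.3, 0.4, 0.2]
opening: 0.055
t 16.0833 pos [0.4465 0.0042 0.1576] rot [-3.1414e+00 -1.0000e-03  2.7228e+00] F [0.31 0.36 0.24] op 0.055
units [-11.093  -2.898  -0.025] dist mm 286.6414841115456
```

View pics/w6.png

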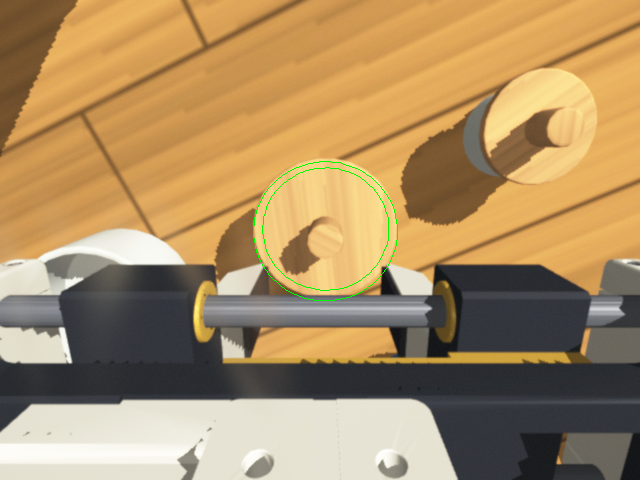

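View pics/s6.png

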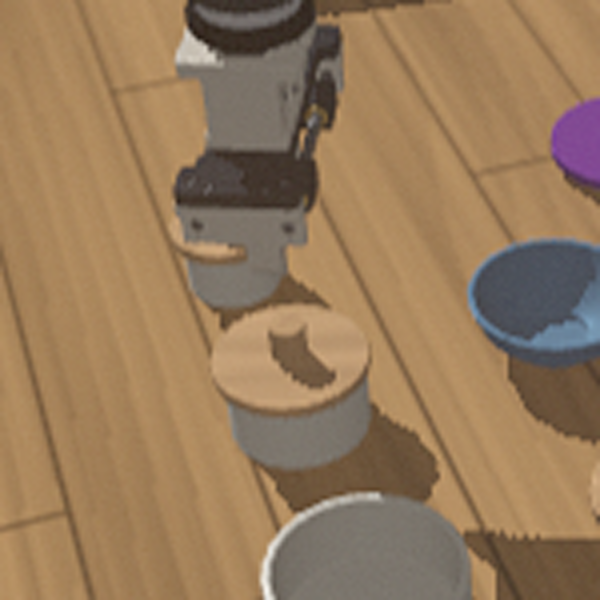

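The medium lid sits level, centred at (326,230) in the wrist view. On to the large wooden lid.

```bash
python3 -m crank '{"claw":[0.6,0.6,0.6,0.6,0.6,0.6,0.6,0.6],"delta_pos":[[-0.5,-0.1,0],[-1.8,-0.5,0],[-3.3,-0.9,0],[-4.9,-1.3,0],[-6.4,-1.7,0],[-7.9,-2.1,0],[-9.3,-2.4,0],[-10.4,-2.7,0]],"roll":[0,0,0,0,0,0,0,0]}'
python3 -m crank '{"claw":[0.6,0.6,0.6,0.6,0.6,0.6,0.6,0.6],"delta_pos":[[-0.4,-0.1,0],[-0.6,-0.2,0],[-0.67,-0.2,0],[-0.67,-0.2,0],[-0.67,-0.2,0],[-0.67,-0.2,0],[-0.67,-0.2,0],[-0.67,-0.2,0]],"roll":[0,0,0,0,0,0,0,0]}'
python3 go.py .6704 -.1748 .022; python3 wr.py w7 .6704 -.1748 .018 .069 .6704 -.1748 .046 .013
```

```text
time: 16.85
tool_pos: [0.6584, -0.165, 0.1563]
tool_rot: [-3.141, -0.002, 2.722]
contact_force: [0.1, 0.2, 0.8]
opening: 0.055
time: 17.52
tool_pos: [0.6702, -0.1742, 0.1587]
tool_rot: [3.141, 0.0, 2.723]
contact_force: [-0.3, -0.1, -0.3]
opening: 0.0551
t 17.5167 pos [ 0.6702 -0.1742  0.1587] rot [3.1414e+00 4.0000e-04 2.7233e+00] F [-0.28 -0.13 -0.34] op 0.0551
units [-0.015 -0.02   5.468] dist mm 136.70251924371317
```

View pics/w7.png

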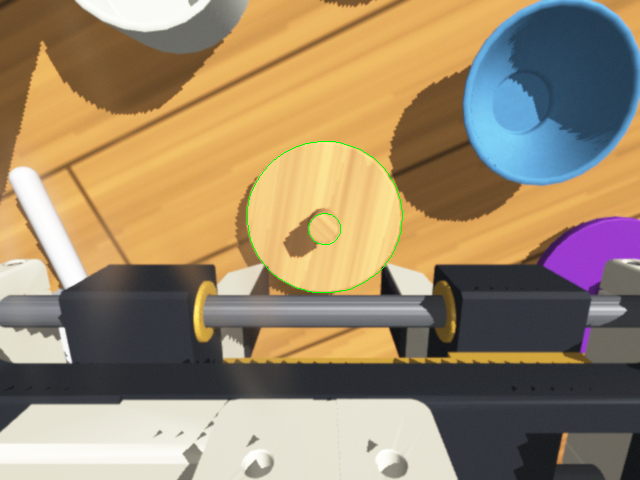

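The large wooden lid at (325,217) fits its circle exactly. Down, grip and lift.

```bash
python3 -m crank '{"claw":[0.6,0.6,0.6,0.6,0.6,0.6,0.6,0.6],"delta_pos":[[0,0,1],[0,0,2],[0,0,3],[0,0,4],[0,0,4.7],[0,0,5.2],[0,0,5.4],[0,0,5.45]],"roll":[0,0,0,0,0,0,0,0]}'
python3 -m crank '{"claw":[0.6,0.5,0.4,0.3,0.2,0.2,0.2,0.2],"delta_pos":[[0,0,0],[0,0,0],[0,0,0],[0,0,0],[0,0,0],[0,0,0],[0,0,0],[0,0,0]],"roll":[0,0,0,0,0,0,0,0]}' 25
python3 go.py .6704 -.1748 .022
python3 -m crank '{"claw":[0.2,0.2,0.2,0.2,0.2,0.2,0.2,0.2],"delta_pos":[[0,0,-0.2],[0,0,-0.7],[0,0,-1.5],[0,0,-2.4],[0,0,-3.3],[0,0,-4.1],[0,0,-4.8],[0,0,-4.8]],"roll":[0,0,0,0,0,0,0,0]}' ;python3 go.py .439 -.2 .142
```

```text
time: 18.23
tool_pos: [0.6701, -0.1745, 0.0212]
tool_rot: [3.142, -0.001, 2.723]
contact_force: [0.2, 0.4, 0.6]
opening: 0.055
time: 18.9
tool_pos: [0.6706, -0.1748, 0.0225]
tool_rot: [-3.142, 0.001, 2.723]
contact_force: [-1.4, 0.7, 3.3]
opening: 0.0255
t 18.9 pos [ 0.6706 -0.1748  0.0225] rot [-3.1416e+00  7.0000e-04  2.7228e+00] F [-1.37  0.75  3.33] op 0.0255
units [ 0.006 -0.001  0.018] dist mm 0.48500049650970833
time: 19.57
tool_pos: [0.6724, -0.1753, 0.1475]
tool_rot: [3.141, 0.008, 2.723]
contact_force: [0.6, 0.1, -0.2]
opening: 0.0254
t 19.5667 pos [ 0.6724 -0.1753  0.1475] rot [3.141  0.0082 2.7229] F [ 0.61  0.11 -0.22] op 0.0254
units [ 8.129 -4.697  0.149] dist mm 234.7456262782327
```

```bash
python3 -m crank '{"claw":[0.2,0.2,0.2,0.2,0.2,0.2,0.2,0.2],"delta_pos":[[0.4,-0.2,0],[1.4,-0.8,0],[2.6,-1.5,0],[3.9,-2.3,0],[5.2,-3,0],[6.4,-3.7,0],[7.3,-4.2,0],[7.9,-4.6,0]],"roll":[0,0,0,0,0,0,0,0]}'
python3 -m crank '{"claw":[0.2,0.2,0.2,0.2,0.2,0.2,0.2,0.2],"delta_pos":[[0.15,-0.08,0],[0.15,-0.08,0],[0.15,-0.08,0],[0.15,-0.08,0],[0.15,-0.08,0],[0.15,-0.08,0],[0.15,-0.08,0],[0.15,-0.08,0]],"roll":[0,0,0,0,0,0,0,0]}'
python3 go.py .439 -.2 .0745; python3 wr.py w8 .439 -.2 .06 .064 .439 -.2 0 .064
python3 - <<'E'
from cell import robot
import cv2
d=robot.read_camera("side")["color"][150:330,180:360]; cv2.imwrite("pics/s8.png",cv2.resize(d,(600,600),interpolation=cv2.INTER_CUBIC))
E
```

```text
time: 20.23
tool_pos: [0.4401, -0.1987, 0.1414]
tool_rot: [3.141, -0.002, 2.722]
contact_force: [0.7, -0.9, -1.7]
opening: 0.0256
time: 20.9
tool_pos: [0.4392, -0.1996, 0.1418]
tool_rot: [3.141, -0.0, 2.723]
contact_force: [0.4, -0.5, -1.6]
opening: 0.0254
t 20.9 pos [ 0.4392 -0.1996  0.1418] rot [ 3.1414e+00 -2.0000e-04  2.7232e+00] F [ 0.4  -0.47 -1.59] op 0.0254
units [ 1.000e-03 -1.800e-02  2.691e+00] dist mm 67.27385760972268
```

View pics/w8.png

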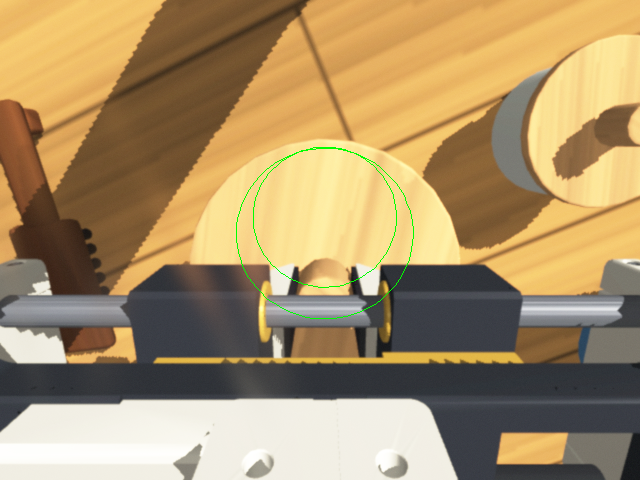

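View pics/s8.png

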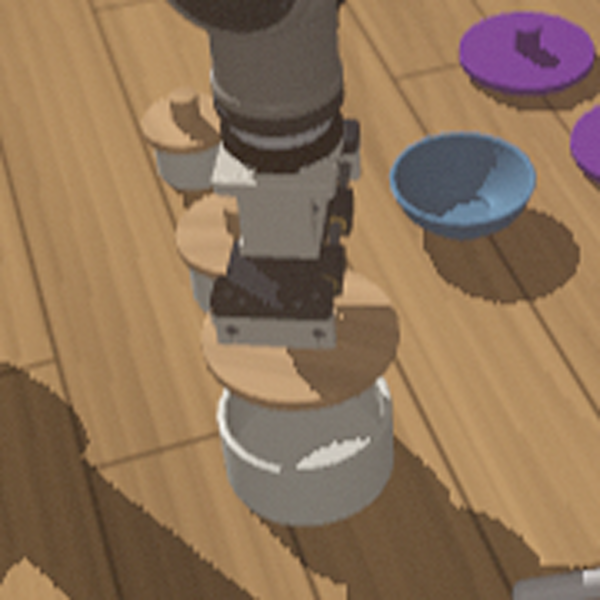

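The side view shows the large lid level over its pot (crop (300,340) above (305,420)). Lowering.

```bash
python3 -m crank '{"claw":[0.2,0.2,0.2,0.2,0.2,0.2,0.2,0.2],"delta_pos":[[0,0,0.4],[0,0,1],[0,0,1.6],[0,0,2.1],[0,0,2.45],[0,0,2.55],[0,0,2.55],[0,0,2.55]],"roll":[0,0,0,0,0,0,0,0]}'
python3 -m crank '{"claw":[0.2,0.2,0.2,0.2,0.2,0.2,0.2,0.2],"delta_pos":[[0,0,0],[0,0,0.02],[0,0,0.04],[0,0,0.06],[0,0,0.08],[0,0,0.1],[0,0,0.12],[0,0,0.12]],"roll":[0,0,0,0,0,0,0,0]}'
```

```text
time: 21.67
tool_pos: [0.4393, -0.1999, 0.0786]
tool_rot: [-3.142, 0.001, 2.723]
contact_force: [0.5, -0.6, -0.8]
opening: 0.0253
time: 22.33
tool_pos: [0.4389, -0.1997, 0.0751]
tool_rot: [3.141, -0.0, 2.723]
contact_force: [0.2, -0.9, -2.0]
opening: 0.0256
```

```bash
python3 -m crank '{"claw":[0.2,0.2,0.2,0.2,0.2,0.2,0.2,0.2],"delta_pos":[[0,0,0],[0,0,0.01],[0,0,0.02],[0,0,0.03],[0,0,0.04],[0,0,0.05],[0,0,0.05],[0,0,0.05]],"roll":[0,0,0,0,0,0,0,0]}'
```

```text
time: 23.0
tool_pos: [0.439, -0.1997, 0.0744]
tool_rot: [3.142, 0.0, 2.723]
contact_force: [-1.8, 1.1, 5.5]
opening: 0.025
```

Contact at 5.5 N, at the expected height of 0.0745. Release and raise.

```bash
python3 -m crank '{"claw":[0.3,0.33,0.36,0.4,0.45,0.5,0.6,0.6],"delta_pos":[[0,0,-0.01],[0,0,-0.01],[0,0,-0.01],[0,0,-0.01],[0,0,-0.01],[0,0,-0.01],[0,0,-0.01],[0,0,-0.3]],"roll":[0,0,0,0,0,0,0,0]}'
python3 -m crank '{"claw":[0.6,0.6,0.6,0.6,0.6,0.6,0.6,0.6],"delta_pos":[[0,0,-0.5],[0,0,-1.2],[0,0,-2],[0,0,-2.8],[0,0,-3.4],[0,0,-3.4],[0,0,-3.4],[0,0,-3.4]],"roll":[0,0,0,0,0,0,0,0]}'
python3 wr.py w9 .439 -.1997 .07 .069 .439 -.2 .06 .064
python3 -m crank '{"claw":[0.6,0.6,0.6,0.6,0.6,0.6,0.6,0.6],"delta_pos":[[-0.5,-0.5,-0.5],[-1,-1.5,-1],[-1,-3,-1.5],[-1,-4,-2],[-1,-5,-2],[-1,-6,-2],[-1,-7,-2],[-1,-7,-2]],"roll":[0,0,0,0,0,0,0,0]}'
python3 - <<'E'
from meas import *
from cell import robot
d=robot.read_camera("top"); s=robot.read_camera("side")
a=np.linspace(0,2*np.pi,60)
P=[(.442,.178,.036,.045,.041),(.4472,.0042,.05,.052,.055),(.439,-.2,.064,.06,.069)]
for n,D,box in (("t",d,(90,140,320,210)),("s",s,(190,130,210,200))):
    x,y,w,h=box; k=2.5 if n=="t" else 3
    im=cv2.resize(D["color"][y:y+h,x:x+w],None,fx=k,fy=k,interpolation=cv2.INTER_CUBIC)
    cv2.imwrite(f"pics/raw_{n}.png",im)
    def dr(c,r,z,col):
        q=proj(D,np.c_[c[0]+r*np.cos(a),c[1]+r*np.sin(a),0*a+z]); q=((q+.5-[x,y])*k-.5).astype(int); cv2.polylines(im,[q[:,None]],True,col)
    for p in P: dr(p,p[4],p[3]+.01,(0,255,0)); dr(p,p[2],0,(255,255,0)); dr(p,.013,p[3]+.038,(0,0,255))
    cv2.imwrite(f"pics/fin_{n}.png",im)
E
```

```text
time: 23.67
tool_pos: [0.4382, -0.1993, 0.0807]
tool_rot: [3.141, -0.002, 2.723]
contact_force: [0.1, -0.4, 0.5]
opening: 0.0532
time: 24.33
tool_pos: [0.4385, -0.1995, 0.1659]
tool_rot: [3.141, -0.001, 2.723]
contact_force: [0.5, -0.5, -1.0]
opening: 0.055
time: 25.05
tool_pos: [0.3886, -0.3731, 0.215]
tool_rot: [-3.141, -0.002, 2.719]
contact_force: [0.0, 0.3, -0.5]
opening: 0.0548
```

View pics/w9.png

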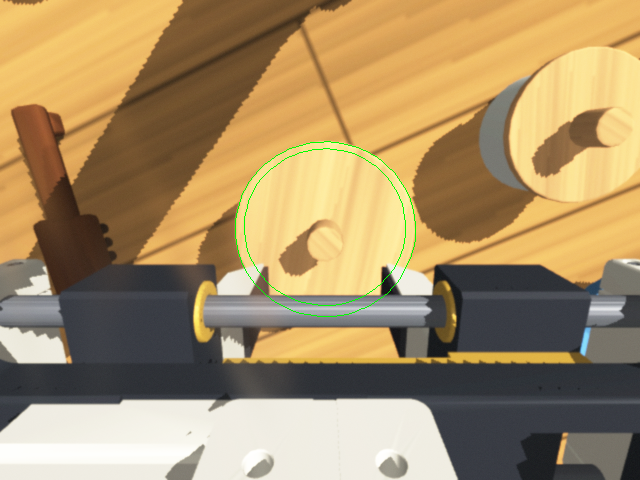

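View pics/fin_t.png

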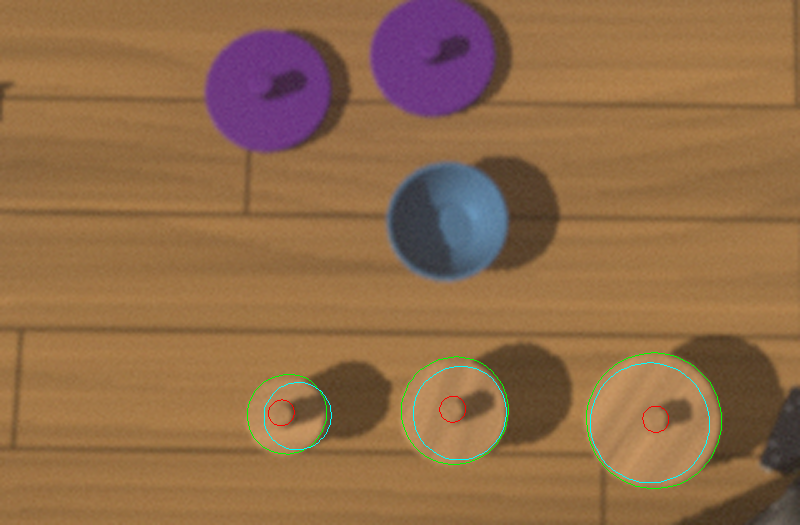

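View pics/fin_s.png

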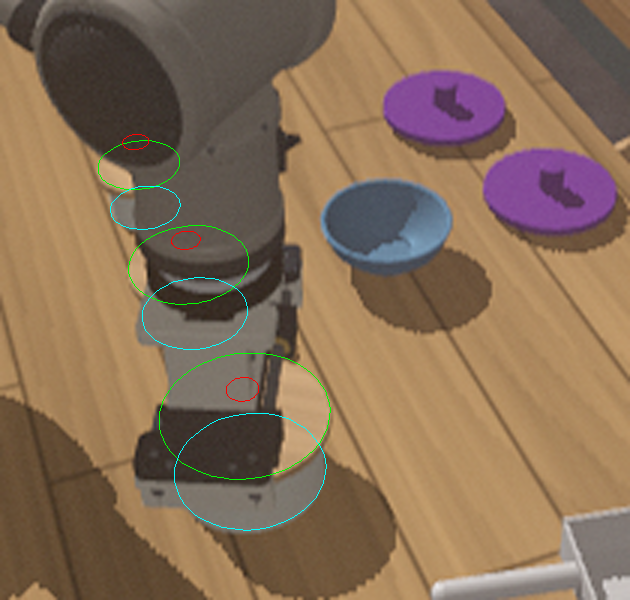

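The top view shows all three lids on their predicted seated circles. The arm hides the side view, so I move it clear for a last look.

```bash
python3 -m crank '{"claw":[0.6,0.6,0.6,0.6,0.6,0.6,0.6,0.6],"delta_pos":[[0.3,-0.5,-0.5],[0.8,-1.5,-1],[1.3,-2.5,-1.5],[1.8,-3.5,-2],[2,-4.5,-2],[2,-5,-2],[2,-5,-2],[2,-5,-2]],"roll":[0,0,0,0,0,0,0,0]}'
python3 -m crank '{"claw":[0.6,0.6,0.6,0.6,0.6,0.6,0.6,0.6],"delta_pos":[[0,0,0],[0,0,0],[0,0,0],[0,0,0],[0,0,0],[0,0,0],[0,0,0],[0,0,0]],"roll":[0,0,0,0,0,0,0,0]}'
python3 - <<'E'
from meas import *
from cell import robot
s=robot.read_camera("side"); cv2.imwrite("pics/side_end.png",s["color"])
cv2.imwrite("pics/fs.png",cv2.resize(s["color"][130:330,190:390],(600,600),interpolation=cv2.INTER_CUBIC))
E
```

```text
time: 25.82
tool_pos: [0.2947, -0.4627, 0.2654]
tool_rot: [3.139, -0.001, 2.723]
contact_force: [-0.0, 0.3, -0.5]
opening: 0.0553
time: 26.48
tool_pos: [0.2941, -0.4636, 0.2664]
tool_rot: [3.142, 0.0, 2.723]
contact_force: [-0.3, -0.3, 0.2]
opening: 0.0554
```

View pics/fs.png

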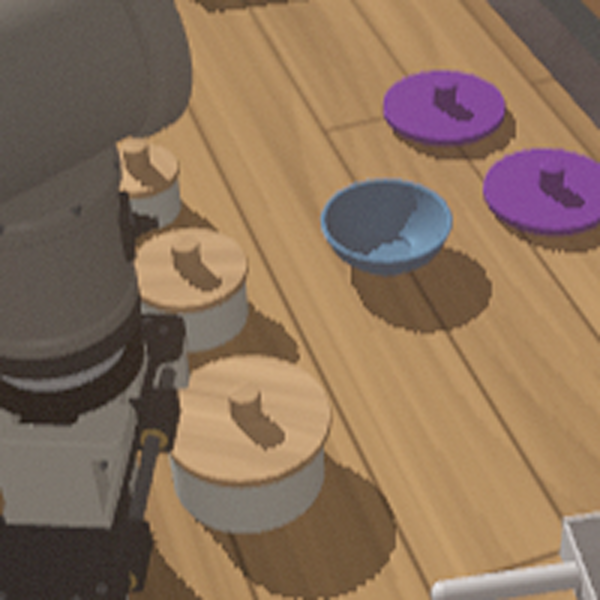

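View pics/side_end.png

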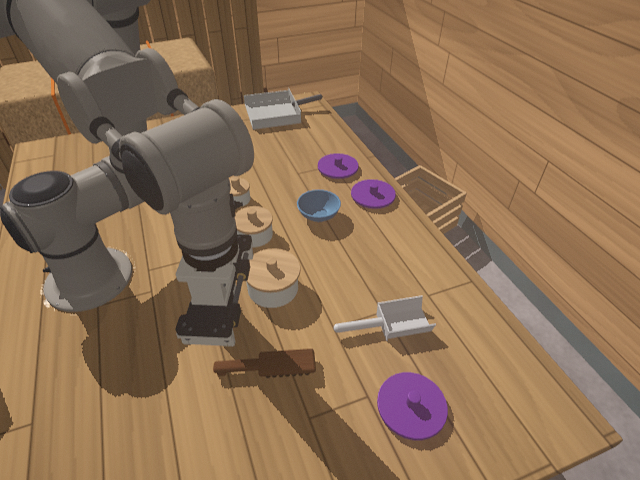

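The lids, at side-view pixels (238,187), (252,222) and (272,270), lie level on their pots. The brush, scoop and bowl look unmoved, and the arm is clear.

```bash
python3 -c "
from cell import robot
print(robot.observe()['contact_force'].round(2)); print(robot.hand_in())"
```

```text
[0.31 0.31 0.27]
the job is handed in; nothing more can be done
None
```

The three wooden lids are back on their own pots, placed small, then medium, then large, and the job is handed in after about 27 s. I gripped each lid by its knob and lowered it until I felt a light contact of 5–10 N. That contact came at the height expected for a seated lid, to within 0.3 mm. Then I let go.

**Last checks:**
- **Top and wrist views:** each lid lines up with where it should sit on its rim.
- **Side view:** the discs look level, though the arm hid part of the small and medium lids in the last picture. Earlier side pictures had shown those two unobstructed.
- **Bystanders:** the bowl, brush, scoop and purple lids were not handled and look unmoved, judging by eye only.
- **Possible offset:** the small lid may sit about 2 mm off centre in the side view, well within its 9 mm of play. No check failed.

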